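# Weigh the next framed electrode

### The arm

A 6-joint arm with a two-finger parallel gripper is mounted at the origin on the work surface. World frame = base frame: x ahead of the robot, y to its left, z up, the work surface at z = 0. Lengths are in m, angles in degrees, forces in N, time in s.
With the tool pointing down it reaches from about 0.3 to 0.75 m from the base axis. Payload 8.5 kg.
Tool frame: the origin (TCP) lies on the centre line of the jaws, within the pads' length; the fingertips stand 17 mm ahead of it and the grasp point (between the pads) lies 2 mm behind it (env.tcp_to_tips is the distance from the TCP to the fingertips, in m); z points along the fingers, y is the line along which they close (so a half turn about z gives the same grasp; the last joint's range is limited). The gripper opens to 85 mm and grips with 20 to 120 N. Pads are 22 mm wide; open, the fingers measure 114 mm over their backs; the gripper's body (76 mm by 85 mm) begins 54 mm behind the grasp point. The pads swing forward as they close: fully open they stand 13 mm farther back than shut.
Start: joints at [-86.018, 21.807, 74.336, -0, 83.858, -12.336], TCP at [0.155, -0.528, 0.248] pointing down, gripper open.
Joint ranges: [-178.18, 178.18], [-50.72, 133.34], [12.68, 142.11], [-81.47, 261.47], [9.98, 163.14], [-165.26, 165.26]. Speed limits (degrees/s): [136.94, 136.94, 180, 180, 180, 180].

### API

Orientations are given as a 3x3 rotation matrix whose columns are the frame's x, y, z axes.
In Python, from rig import env gives the robot as it stands. The module is installed in compiled form; this text tells all that it offers.
- The arm moves only by the shell command python3 -m pendant 'ROWS' [FORCE]. ROWS is JSON, a list of rows, each a list of 7 numbers: the opening, from 0 (shut) to 1 (fully open), then the shift along the tool's x, y, z in m, then the turn, a rotation vector about the tool's x, y, z in rad. A call has 1 to 5 rows; each row is the pose to reach, as a shift and turn from the pose commanded when the call began, along the tool's axes at that moment; what a row does not reach only later rows make up. A row lasts 1/8 s, in which the tool goes at most 62.5 mm and 10.7 degrees, less where a joint would pass 70% of its speed; a pose out of reach is approached as far as the arm can. A call with a gripper value outside its range is refused whole. The fingers move at their own pace and stop on an object; FORCE is the grip in N (left out, the last holds). Time passes only in rows, so rows that repeat a pose let the fingers close. It gives the time, the measured TCP pose, the force, the opening and the grip force at its end, in the units of the state.
- env.observe(): the state, without advancing time (a new reading comes with each control period).
- env.get_image(name): name is "scene" or "top" or "wrist"; returns a dict with "image" (480x640x3 uint8, blue, green, red), "fx", "fy", "cx", "cy" (pixels), "k1" (the pictures are not rectified: a ray, as slopes to the right and down, at radius r is drawn at 1 + k1 r^2 times it, then the intrinsics apply), "pose" (4x4, takes a point from camera to world coordinates). Camera axes: x right, y up, looking along -z (the intrinsics and any distortion apply to the point x, -y, -z); pixel columns grow to the right and rows downward; lengths in m; the calibration is good to about 2 mm. A picture is of the moment at which its call begins. There is no depth.
- env.close_job(): hands the job in; it is judged then, once.
Trained networks look in the newest picture that a camera, given by its name, has taken for a name from the list of things; names that differ only in an ending like _2 or _b are one class to them, and where a whole thing is asked for, a point or a joint stands for the part that bears it (a point fixed in the world has none). Each returns a list of dicts, best first, with "conf" (0 to 1); they miss things now and then, are a little off and sometimes report something else, mostly with a low value. They report only what shows in the picture. A call takes as long as a camera call. They do not tell look-alikes from the thing itself.
- env.find_in(camera, thing): "bbox" ([centre column, centre row, width, height] in pixels, round what is visible of it).
- env.trace(camera, thing): "mask" (480x640 bool, what is visible of it) and "bbox" ([centre column, centre row, width, height] in pixels, round what is visible of it).
- env.tip_of(camera, thing): "centre" ([column, row] in pixels: a listed point, or the origin of a listed thing).
The state is a dict: "time_s": time; "q": joint angles; "qvel": joint speeds; "joint_efforts": joint torques, N m; "position": TCP position; "tool_rot": TCP orientation; "ft_force": force on the tool from outside, world axes, zero at the start; "wrist_torque": the same for the moment, N m; "grip_width": finger opening in m; "gripper_force": force on a finger pad.
Only numpy, scipy, OpenCV 4.12 (cv2) and the standard library are available. Lean on these libraries where they do the work, as an engineer would, in place of code of your own. Each camera call takes 0.05 s, during which the arm holds its last target. There are 200 camera calls.

### The job

Put the next electrode on the scale: take only the top panel from the stack of three framed electrode panels and lay it flat in the middle of the bench scale's steel pan, its long side along the pan's long side. Set it down rather than dropping it, and leave the other panels of that stack and the stack of square clamp plates where they are.

Things in the scene. Friction and masses are not known exactly. Their poses are not given: they have to be found in the camera images.
- panel_top: Top one of a stack of three identical framed electrode panels lying flat: white frame round a dark window, 120 mm long (x), 56 wide (y), 16 thick (z, up), thin brass tab 18 mm long on its +x end; 0.15 to 0.3 kg. Origin: centre of its underside. To take it alone, pinch its long sides less than 16 mm deep. A single such panel lying apart on the table is not part of the job.
- panel_mid: The panel directly under panel_top, of the same shape and size and nearly flush with it (within about 3 mm and 3 degrees); stays on the stack. Origin: centre of its underside; its top face, 16 mm above, carries panel_top.
- pan (a point): Centre of the top face of the flat, rimless steel pan of the white bench scale, which is fixed and does not sink. Pan: 190 mm along x by 130 mm along y, the scale's highest part, 58 mm above the table; z up. The scale's body reaches 165 mm from here along -x (dark display), 105 mm along +x, 85 mm along either y.
- plate_top: The uppermost of a stack of three plain square grey clamp plates, each 100 x 100 x 16 mm with four bolt holes at the corners; not to be moved. Origin: centre of its underside; z up.
There are look-alikes about, which are no part of the job. What is shaped like the panel_top but blue, purple or turquoise is not meant.

How it is judged (in metres and radians):
On the way:
1. the top panel is held in the fingers, lifted clear of the panel below it (z of panel_top in the frame of panel_mid above 0.035 m and contact force between panel_top and the fingers above 0.5 N), for 0.2 s.
At the end, for the whole second after the job is handed in: The top panel lies flat, right side up and at rest on the pan, its centre within 25 mm of the pan's centre and its long side within 0.22 rad (12 degrees) of the pan's, tab to either end; the panel that was under it and the top clamp plate are within 20 mm of where they started (horizontal distance between panel_top and pan below 0.025 m and z of panel_top in the frame of pan between -0.005 and 0.005 m and angle between panel_top's own z axis and vertical below 0.06 rad and angle between the x axis of panel_top and the x axis of pan, either way round below 0.22 rad and linear speed of panel_top below 0.02 m/s and distance of each of panel_mid, plate_top from where it was at the start of the episode below 0.02 m); the robot touches nothing.
It fails at once if the panel is let go of more than 25 mm above the pan (horizontal distance between panel_top and pan below 0.1 m and z of panel_top in the frame of pan above 0.025 m and contact force between panel_top and the fingers below 0.05 N).
It fails at once if the second panel of the stack is lifted or pushed more than 30 mm from its place (distance of panel_mid from where it was at the start of the episode above 0.03 m).
It fails at once if the top clamp plate is moved more than 30 mm from its place (distance of plate_top from where it was at the start of the episode above 0.03 m).
It also fails if it takes over 37 s, if anything falls off the work surface, if the arm or the gripper's body presses on something with over 40 N, if the wrist force passes 120 N, or if a joint passes its speed limit or range.

## Working session

There is one attempt and no reset: what is moved stays moved. The work goes in short steps, Python scripts to look and compute and a shell command to move; the robot and the scene stay as the last step left them, time stands still between calls to the robot, and variables do not carry over. Pictures are saved under pics/ and viewed, at most 10 in all, crops included, and the job is handed in when it is done.

```bash
mkdir -p pics; cat > h.py <<'E'
import numpy as np, cv2
from rig import env
def ray(c,u,v):
    K=np.array([[c['fx'],0,c['cx']],[0,c['fy'],c['cy']],[0,0,1.]])
    x,y=cv2.undistortPoints(np.array([[[u,v]]],float),K,np.array([c['k1'],0,0,0,0.]))[0,0]
    P=np.array(c['pose']); return P[:3,3],P[:3,:3]@np.array([x,-y,-1])
def onz(c,u,v,z):
    o,d=ray(c,u,v); return o+d*(z-o[2])/d[2]
E
python3 - <<'E'
from h import *
ims=[]
for n in("top","scene"):
    c=env.get_image(n); cv2.imwrite(f"pics/{n}1.png",c['image']); print(n,np.round(c['pose'],3).tolist(),c['k1'])
    for t,z in(("panel_top",.048),("plate_top",.048),("pan",.058)):
        for f in ("find_in","tip_of"):
            for d in getattr(env,f)(n,t)[:5]:
                p=d.get('centre',d.get('bbox')); print(t,f,round(d['conf'],2),np.round(p,1),np.round(onz(c,p[0],p[1],z),3))
E
```

```text
top [[-0.009, 0.992, -0.122, 0.301], [-1.0, -0.008, 0.007, -0.047], [0.006, 0.123, 0.992, 1.288], [0.0, 0.0, 0.0, 1.0]] 0.02708500086054687
panel_top find_in 0.92 [350.8 218.8  47.9  43.3] [ 0.509 -0.15   0.048]
panel_top find_in 0.74 [414.1 219.8  26.1  57.3] [ 0.505 -0.309  0.048]
panel_top find_in 0.72 [296.2 276.8  27.   53.9] [ 0.365 -0.013  0.048]
panel_top find_in 0.66 [395.6 288.9  48.3  29.3] [ 0.333 -0.257  0.048]
panel_top find_in 0.66 [461.2 270.1  52.8  35.2] [ 0.378 -0.421  0.048]
panel_top tip_of 0.91 [411.8 224.5] [ 0.493 -0.303  0.048]
panel_top tip_of 0.91 [297.5 279.8] [ 0.358 -0.016  0.048]
panel_top tip_of 0.78 [392.9 292.7] [ 0.324 -0.251  0.048]
panel_top tip_of 0.72 [350.9 219.3] [ 0.508 -0.151  0.048]
panel_top tip_of 0.6 [458.8 266.5] [ 0.387 -0.415  0.048]
plate_top find_in 0.64 [282.1 198.7  52.7  50.8] [0.561 0.021 0.048]
plate_top tip_of 0.9 [280.4 197.6] [0.564 0.026 0.048]
pan find_in 0.87 [158.1 239.9  69.1 108.7] [0.458 0.325 0.058]
pan tip_of 0.76 [154.8 227.1] [0.49  0.334 0.058]
scene [[-0.809, -0.34, 0.48, 0.919], [0.588, -0.499, 0.637, 0.568], [
[... 258 characters left out ...]
 31.4] [ 0.419 -0.371  0.048]
panel_top find_in 0.69 [367.2 255.6  62.   43.5] [0.39  0.025 0.048]
panel_top find_in 0.61 [258.4 246.3  32.7  56.3] [ 0.539 -0.11   0.048]
panel_top tip_of 0.91 [260.  245.2] [ 0.535 -0.111  0.048]
panel_top tip_of 0.89 [366.6 259.5] [0.398 0.033 0.048]
panel_top tip_of 0.86 [228.9 199.6] [ 0.509 -0.278  0.048]
panel_top tip_of 0.79 [246.9 169.6] [ 0.417 -0.364  0.048]
panel_top tip_of 0.62 [305.8 197.8] [ 0.373 -0.194  0.048]
plate_top find_in 0.57 [287.8 299.7  63.1  54. ] [0.572 0.038 0.048]
plate_top tip_of 0.69 [286.7 299.3] [0.573 0.036 0.048]
pan find_in 0.94 [467.8 402.8 212.9 153.5] [0.488 0.348 0.058]
pan tip_of 0.59 [462.2 401. ] [0.492 0.342 0.058]
```

View pics/top1.png

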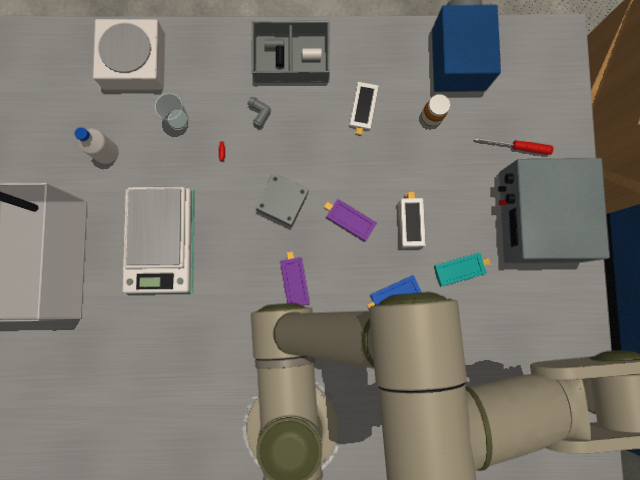

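View pics/scene1.png

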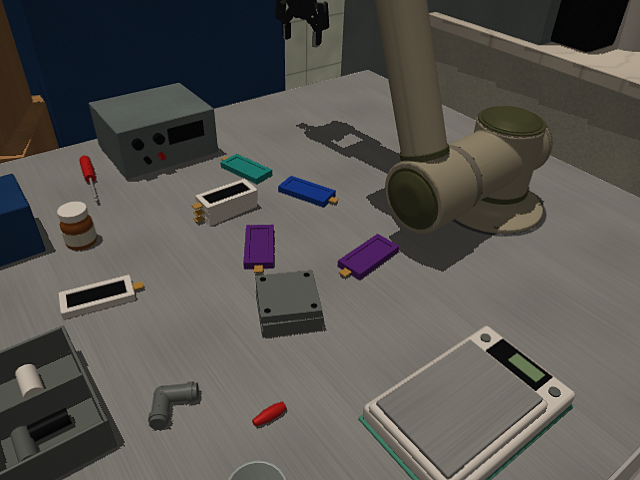

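Top view: the white stack is at (412,222) with its tab toward +x. The single white panel at (364,106) isn't part of the job. The clamp plates are at (282,200) and the scale pan at (156,227).

```bash
python3 - <<'E'
from h import *
c=env.get_image("top"); im=c['image']
s=env.observe(); print(np.round(s['position'],4),np.round(s['tool_rot'],3).tolist())
def rect(m,z,off=(0,0)):
    k=max(cv2.findContours(m.astype(np.uint8),0,2)[0],key=cv2.contourArea).reshape(-1,2)
    P=np.array([onz(c,u+off[0],v+off[1],z)[:2] for u,v in k]); return cv2.minAreaRect((P*1000).astype(np.float32))
g=cv2.cvtColor(im,cv2.COLOR_BGR2GRAY)
x0,y0=392,185; w=g[y0:262,x0:435]
m=np.zeros_like(w);m[20:56,8:34]=1
print("window",rect((w<70)&(m>0),.048,(x0,y0)),"white",rect(w>170,.048,(x0,y0)))
for d in env.trace("top","panel_top"):
    print(d['bbox'],d['conf'],rect(d['mask'],.048))
for d in env.trace("top","pan")[:1]: print("scale",rect(d['mask'],.05),d['bbox'])
a=cv2.resize(im[180:300,115:205],None,fx=5,fy=5,interpolation=2)[:600]
b=cv2.resize(im[180:265,380:440],None,fx=5,fy=5,interpolation=2)
o=np.zeros((600,760,3),np.uint8);o[:a.shape[0],:450]=a;o[:425,455:755]=b
cv2.imwrite("pics/crop.png",o)
E
```

```text
[ 0.1545 -0.5278  0.2483] [[0.96, 0.281, 0.0], [0.281, -0.96, 0.0], [0.0, -0.0, -1.0]]
window ((498.576904296875, -304.5904846191406), (32.54137420654297, 88.54304504394531), 89.52588653564453) white ((508.71295166015625, -305.32537841796875), (135.10020446777344, 55.00394821166992), 0.8023593425750732)
[460.1, 270.3, 54.9, 35.6] 0.8 ((383.1898193359375, -422.1374206542969), (56.38831329345703, 132.40457153320312), 15.812530517578125)
[394.8, 291.2, 54.4, 29.3] 0.78 ((330.55810546875, -249.68809509277344), (42.10082244873047, 132.62171936035156), 16.545740127563477)
[295.0, 278.4, 31.8, 51.6] 0.69 ((362.2115173339844, -8.729354858398438), (132.61886596679688, 54.83061218261719), 10.062163352966309)
[414.3, 220.5, 24.4, 52.4] 0.64 ((508.94219970703125, -305.5790710449219), (60.006683349609375, 134.33067321777344), 89.5467529296875)
[350.9, 219.7, 48.0, 44.5] 0.64 ((511.01171875, -144.80482482910156), (134.59945678710938, 57.87874221801758), 56.23463821411133)
scale ((458.57598876953125, 327.56500244140625), (170.62631225585938, 269.085693359375), 89.88136291503906) [157.9, 241.1, 68.2, 108.5]
```

View pics/crop.png

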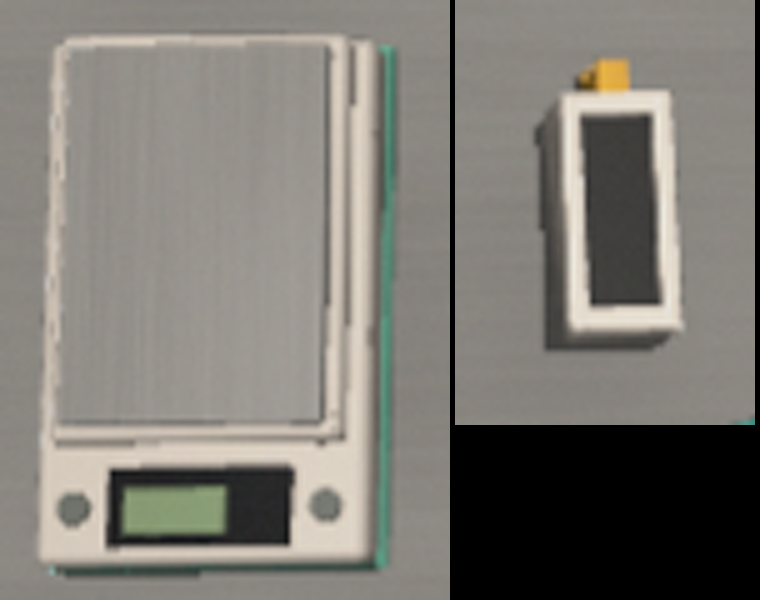

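The crop shows the pan corners, in crop pixels, at (65,43), (328,43), (323,423) and (53,423). The top panel's corners are at (562,92), (668,90), (680,328) and (570,328). I'll convert these to world coordinates.

```bash
python3 - <<'E'
from h import *
c=env.get_image("top")
def q(pts,z):
    P=np.array([onz(c,u,v,z)[:2] for u,v in pts]); print(P.round(4).tolist(),P.mean(0).round(4),cv2.minAreaRect((P*1000).astype(np.float32)))
    e=(P[0]-P[3])+(P[1]-P[2]); print("yaw",np.degrees(np.arctan2(e[1],e[0])))
q([(115+x/5,180+y/5) for x,y in((65,43),(328,43),(323,423),(53,423))],.058)
q([(380+(x-455)/5,180+y/5) for x,y in((562,92),(668,90),(680,328),(570,328))],.048)
s=env.observe();R=np.array(s['tool_rot']); print(R.T@(np.array([.497,-.304,.16])-s['position']),np.degrees(np.arctan2(R[1,0],R[0,0])))
E
```

```text
[[0.5874, 0.4032], [0.5867, 0.2733], [0.397, 0.2713], [0.3982, 0.4022]] [0.4923 0.3375] ((492.1894226074219, 337.2530212402344), (191.00933837890625, 130.87811279296875), 0.2857411503791809)
yaw 0.4377678697955296
[[0.5599, -0.2786], [0.5605, -0.3318], [0.4401, -0.3336], [0.4405, -0.279]] [ 0.5002 -0.3057] ((499.98590087890625, -305.6295166015625), (120.46793365478516, 54.616641998291016), 0.6229397654533386)
yaw 0.5137117991994067
[ 0.39157447 -0.1186078   0.08833764] 16.31620753729393
```

```bash
python3 -m pendant '[[1,0.05,-0.015,0,0,0,0.05],[1,0.105,-0.031,0,0,0,0.12],[1,0.16,-0.047,0.01,0,0,0.19],[1,0.215,-0.063,0.02,0,0,0.25],[1,0.27,-0.08,0.03,0,0,0.276]]'
```

```text
time_s: 1.52
position: [0.3926, -0.3741, 0.2182]
tool_rot: [[1.0, 0.007, 0.0], [0.007, -1.0, -0.0], [0.0, 0.0, -1.0]]
ft_force: [1.2, -0.7, 0.2]
grip_width: 0.0856
gripper_force: 0.0
```

```bash
python3 -m pendant '[[1,0.045,-0.028,0.02,0,0,0],[1,0.09,-0.056,0.04,0,0,0],[1,0.108,-0.068,0.05,0,0,0],[1,0.108,-0.068,0.05,0,0,0],[1,0.108,-0.068,0.05,0,0,0]]'
python3 - <<'E'
from h import *
c=env.get_image("wrist"); cv2.imwrite("pics/w1.png",c['image'])
s=env.observe();print(np.round(s['position'],4),np.round(c['pose'],3).tolist())
p=np.array([.5,-.3055,.048]);P=np.array(c['pose']);q=P[:3,:3].T@(p-P[:3,3]);print(c['cx']+c['fx']*q[0]/-q[2],c['cy']+c['fy']*q[1]/q[2])
E
```

```text
time_s: 2.15
position: [0.4979, -0.3073, 0.1689]
tool_rot: [[1.0, 0.008, 0.0], [0.008, -1.0, -0.001], [0.0, 0.001, -1.0]]
ft_force: [0.4, -0.5, 0.4]
grip_width: 0.0856
gripper_force: 0.0
[ 0.4978 -0.3074  0.1691] [[0.009, 0.961, 0.277, 0.569], [-1.0, 0.008, 0.004, -0.306], [0.001, -0.277, 0.961, 0.295], [0.0, 0.0, 0.0, 1.0]]
319.832557399247 236.2555553563637
```

View pics/w1.png

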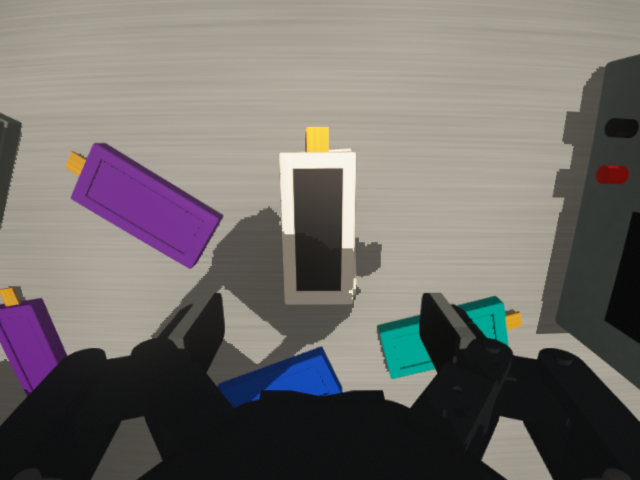

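Wrist view: the panel's top-face corners are at (279,153), (355,153), (354,303) and (285,303). The panel underneath shows slightly on the right.

```bash
python3 - <<'E'
from h import *
c=env.get_image("wrist")
P=np.array([onz(c,u,v,.048)[:2] for u,v in((279,153),(355,153),(354,303),(285,303))]);print(P.round(4).tolist(),P.mean(0))
e=P[0]+P[1]-P[2]-P[3];print(np.degrees(np.arctan2(e[1],e[0])),env.tcp_to_tips)
E
```

```text
[[0.5618, -0.2759], [0.5623, -0.3305], [0.4436, -0.3339], [0.4431, -0.2776]] [ 0.5026928  -0.30447968]
1.2508372739284817 0.017
```

```bash
python3 -m pendant '[[1,0.003,-0.002,0.03,0,0,0],[1,0.003,-0.002,0.065,0,0,0],[1,0.003,-0.002,0.09,0,0,0],[1,0.003,-0.002,0.105,0,0,0],[1,0.003,-0.002,0.105,0,0,0]]'
```

```text
time_s: 2.88
position: [0.5011, -0.3046, 0.0631]
tool_rot: [[1.0, 0.008, -0.001], [0.008, -1.0, 0.001], [-0.001, -0.001, -1.0]]
ft_force: [-0.3, -1.3, -0.1]
grip_width: 0.0855
gripper_force: 0.0
```

Now I'll go down to about z = 0.051 and close.

```bash
python3 -m pendant '[[1,0,0,0.012,0,0,0],[1,0,0,0.012,0,0,0],[0.7,0,0,0.012,0,0,0],[0.5,0,0,0.012,0,0,0],[0.3,0,0,0.012,0,0,0]]' 40; python3 -m pendant '[[0.3,0,0,0,0,0,0],[0.3,0,0,0,0,0,0],[0.3,0,0,0,0,0,0]]' 40
python3 - <<'E'
from h import *
c=env.get_image("wrist"); cv2.imwrite("pics/w2.png",c['image'])
E
```

```text
time_s: 3.5
position: [0.5018, -0.3044, 0.0521]
tool_rot: [[1.0, 0.009, 0.001], [0.009, -1.0, -0.001], [0.001, 0.001, -1.0]]
ft_force: [-1.4, -0.5, 5.6]
grip_width: 0.0548
gripper_force: 43.1
time_s: 3.88
position: [0.5018, -0.3044, 0.052]
tool_rot: [[1.0, 0.009, 0.001], [0.009, -1.0, -0.001], [0.001, 0.001, -1.0]]
ft_force: [-1.7, 0.8, 5.0]
grip_width: 0.0547
gripper_force: 43.2
```

View pics/w2.png

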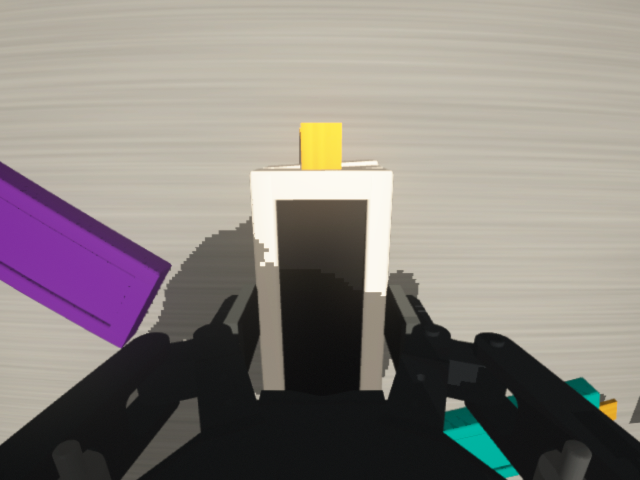

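The fingers hold the panel by its long sides, with the pads at about (225,320) and (405,320). I'll lift slowly and check with the cameras.

```bash
python3 -m pendant '[[0.3,0,0,-0.005,0,0,0],[0.3,0,0,-0.01,0,0,0],[0.3,0,0,-0.015,0,0,0],[0.3,0,0,-0.02,0,0,0],[0.3,0,0,-0.02,0,0,0]]' 50
python3 - <<'E'
from h import *
c=env.get_image("scene"); a=c['image'][120:270,150:350]; cv2.imwrite("pics/s2.png",cv2.resize(a,None,fx=4,fy=4,interpolation=2))
E
```

```text
time_s: 4.55
position: [0.5017, -0.3043, 0.0717]
tool_rot: [[1.0, 0.009, 0.001], [0.009, -1.0, -0.001], [0.001, 0.001, -1.0]]
ft_force: [0.3, 0.2, -1.5]
grip_width: 0.0545
gripper_force: 53.4
```

View pics/s2.png

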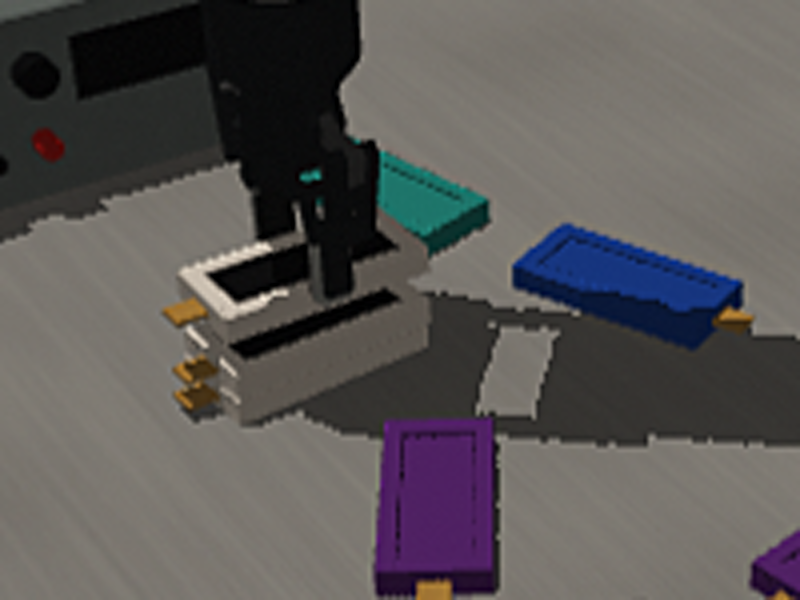

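Only the top panel came up, and the two below stayed put. Next is lifting it higher and carrying it toward +y.

```bash
python3 -m pendant '[[0.3,0,0,-0.03,0,0,0],[0.3,0,0,-0.07,0,0,0],[0.3,0,0,-0.11,0,0,0],[0.3,0,-0.02,-0.13,0,0,0],[0.3,0,-0.06,-0.13,0,0,0]]' && python3 -m pendant '[[0.3,0,-0.05,0,0,0,0],[0.3,0,-0.1,0,0,0,0],[0.3,0,-0.15,0,0,0,0],[0.3,0,-0.2,0,0,0,0],[0.3,0,-0.25,0,0,0,0]]' && python3 -m pendant '[[0.3,0,-0.05,0,0,0,0],[0.3,0,-0.1,0,0,0,0],[0.3,0,-0.15,0,0,0,0],[0.3,0,-0.2,0,0,0,0],[0.3,0,-0.25,0,0,0,0]]'
```

```text
time_s: 5.22
position: [0.5011, -0.2435, 0.202]
tool_rot: [[1.0, 0.007, 0.002], [0.007, -1.0, -0.001], [0.002, 0.001, -1.0]]
ft_force: [-0.1, 0.2, -3.0]
grip_width: 0.0545
gripper_force: 54.0
time_s: 5.85
position: [0.4976, 0.0084, 0.2006]
tool_rot: [[1.0, 0.009, -0.002], [0.009, -1.0, 0.001], [-0.002, -0.001, -1.0]]
ft_force: [1.3, 0.3, -1.7]
grip_width: 0.0543
gripper_force: 54.0
time_s: 6.48
position: [0.495, 0.258, 0.2005]
tool_rot: [[1.0, 0.009, -0.002], [0.009, -1.0, -0.0], [-0.002, 0.0, -1.0]]
ft_force: [0.6, 0.1, -2.5]
grip_width: 0.0545
gripper_force: 54.0
```

```bash
python3 -m pendant '[[0.3,-0.002,-0.04,0,0,0,0],[0.3,-0.002,-0.079,0.01,0,0,0],[0.3,-0.002,-0.079,0.05,0,0,0],[0.3,-0.002,-0.079,0.09,0,0,0],[0.3,-0.002,-0.079,0.09,0,0,0]]'
python3 - <<'E'
from h import *
c=env.get_image("top"); cv2.imwrite("pics/t3.png",cv2.resize(c['image'][170:310,90:230],None,fx=4,fy=4,interpolation=2))
c=env.get_image("wrist"); cv2.imwrite("pics/w3.png",c['image'])
print(env.observe()['position'])
E
```

```text
time_s: 7.1
position: [0.4913, 0.3345, 0.1082]
tool_rot: [[1.0, 0.009, -0.007], [0.009, -1.0, -0.003], [-0.008, 0.003, -1.0]]
ft_force: [0.1, 0.5, -0.9]
grip_width: 0.0543
gripper_force: 54.2
[0.49375575 0.33514779 0.11217381]
```

View pics/w3.png

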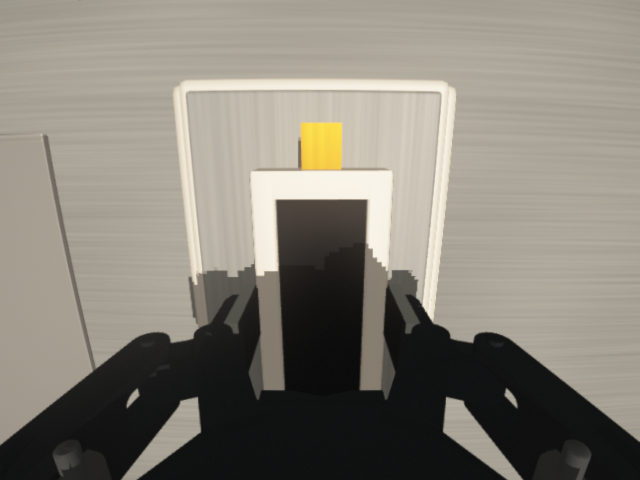

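The panel sits square over the pan, unchanged in the fingers. The pan's far corners are at (188,91) and (442,91). I'll lower until it touches.

```bash
python3 -m pendant '[[0.3,0,-0.001,0.01,0,0,0],[0.3,0,-0.001,0.02,0,0,0],[0.3,0,-0.001,0.026,0,0,0],[0.3,0,-0.001,0.029,0,0,0],[0.3,0,-0.001,0.029,0,0,0]]'; python3 -m pendant '[[0.3,0,0,0.001,0,0,0],[0.3,0,0,0.002,0,0,0],[0.3,0,0,0.002,0,0,0]]'
```

```text
time_s: 7.82
position: [0.4939, 0.3357, 0.0822]
tool_rot: [[1.0, 0.009, -0.0], [0.009, -1.0, -0.0], [-0.0, 0.0, -1.0]]
ft_force: [0.2, 0.1, -2.1]
grip_width: 0.0547
gripper_force: 54.3
time_s: 8.2
position: [0.4939, 0.3357, 0.0803]
tool_rot: [[1.0, 0.009, 0.0], [0.009, -1.0, 0.0], [0.0, -0.0, -1.0]]
ft_force: [-0.6, 0.3, -2.4]
grip_width: 0.0546
gripper_force: 54.3
```

```bash
python3 -m pendant '[[0.3,0,0,0.001,0,0,0],[0.3,0,0,0.002,0,0,0],[0.3,0,0,0.002,0,0,0]]'; python3 -m pendant '[[0.3,0,0,0.0007,0,0,0],[0.3,0,0,0.0007,0,0,0]]'
```

```text
time_s: 8.57
position: [0.4939, 0.3357, 0.0783]
tool_rot: [[1.0, 0.009, -0.0], [0.009, -1.0, -0.0], [-0.0, 0.0, -1.0]]
ft_force: [-0.5, -0.0, -1.9]
grip_width: 0.0543
gripper_force: 54.3
time_s: 8.82
position: [0.494, 0.3357, 0.0782]
tool_rot: [[1.0, 0.009, 0.001], [0.009, -1.0, 0.0], [0.001, -0.0, -1.0]]
ft_force: [-1.4, -0.7, 5.2]
grip_width: 0.0544
gripper_force: 55.0
```

It's touching: the vertical force went from -2 to +5 N. Opening now, then retreating.

```bash
python3 -m pendant '[[0.75,0,0,0,0,0,0],[0.85,0,0,0,0,0,0],[1,0,0,0,0,0,0],[1,0,0,0,0,0,0]]' 20; python3 -m pendant '[[1,0,0,-0.02,0,0,0],[1,0,0,-0.06,0,0,0],[1,0,0,-0.1,0,0,0],[1,-0.04,0.05,-0.14,0,0,0],[1,-0.04,0.1,-0.14,0,0,0]]'; python3 -m pendant '[[1,0,0.055,0,0,0,0],[1,0,0.11,0,0,0,0],[1,0,0.16,0,0,0,0],[1,0,0.16,0,0,0,0]]'
python3 - <<'E'
from h import *
c=env.get_image("top"); cv2.imwrite("pics/t4.png",cv2.resize(c['image'][170:310,100:300],None,fx=4,fy=4,interpolation=2))
E
```

```text
time_s: 9.32
position: [0.494, 0.3357, 0.0776]
tool_rot: [[1.0, 0.009, 0.0], [0.009, -1.0, 0.0], [0.0, -0.0, -1.0]]
ft_force: [-0.2, 1.0, -0.4]
grip_width: 0.0856
gripper_force: 0.0
time_s: 9.95
position: [0.4539, 0.2353, 0.2197]
tool_rot: [[1.0, 0.012, 0.004], [0.012, -1.0, 0.001], [0.004, -0.001, -1.0]]
ft_force: [1.5, -1.2, -0.6]
grip_width: 0.0855
gripper_force: 0.0
time_s: 10.45
position: [0.4564, 0.0729, 0.2178]
tool_rot: [[1.0, 0.004, 0.0], [0.004, -1.0, -0.0], [0.0, 0.0, -1.0]]
ft_force: [0.4, 0.3, -0.1]
grip_width: 0.0854
gripper_force: 0.0
```

View pics/t4.png

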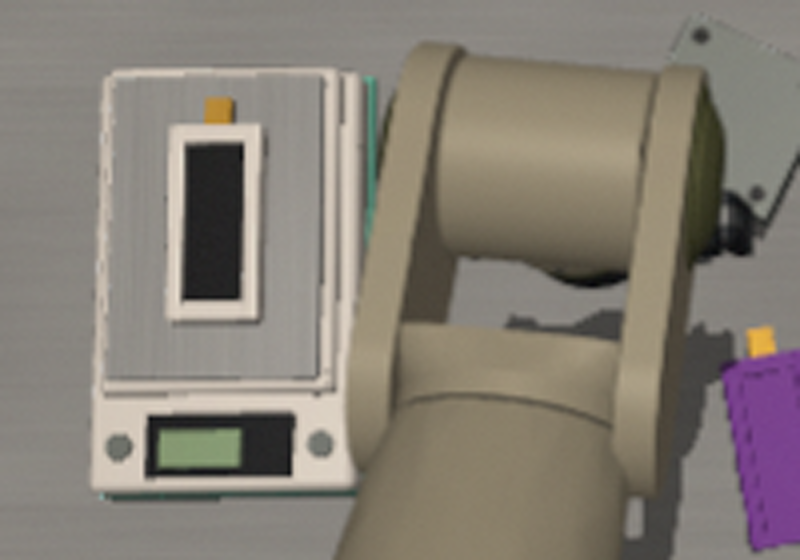

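The panel lies flat, centred at (214,222) against the pan centre at (215,227) in the 4x crop, and square to the pan. The gripper is clear.

```bash
python3 -c "
from rig import env
print(env.close_job())"
```

```text
the job is handed in; nothing more can be done
None
```

The top panel is lying flat on the scale's pan, about 2 mm off centre in the top view and aligned with its long side. The other panels looked undisturbed when I lifted it, the clamp plates were never touched, and the job was handed in at about 10.5 s (no verdict was returned).

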